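# Hook a battery pack into its charging dock

## Robot

A 7-joint arm with a two-finger parallel gripper is mounted at the origin on the work surface. World frame = base frame: x ahead of the robot, y to its left, z up, the work surface at z = 0. Lengths are in mm, angles in rad, forces in N, time in s.
With the tool pointing down it reaches from about 400 to 875 mm from the base axis. Payload 4.4 kg.
Tool frame: the origin (TCP) lies midway between the tips of the shut fingers; the grasp point (between the pads) lies 19 mm behind it; z points along the fingers, y is the line along which they close (so a half turn about z gives the same grasp; the last joint's range is limited). The gripper opens to 85 mm and grips with 20 to 120 N. Pads are 22 mm wide; open, the fingers measure 114 mm over their backs; the gripper's body (76 mm by 85 mm) begins 54 mm behind the grasp point. The pads swing forward as they close: fully open they stand 13 mm farther back than shut.
Start: joints at [-1.168, 0.628, 0.038, 1.517, -0.027, 0.996, -0.02], TCP at [293.66, 579.898, 231.313] pointing down, gripper open.
Joint ranges: [-3.06, 3.06], [-0.37, 2.12], [-1.25, 1.32], [0.18, 2.47], [-1.1, 4.24], [0.23, 1.98], [-2.94, 2.94]. Speed limits (rad/s): [2.57, 2.57, 3.14, 3.14, 3.14, 3.14, 3.14].

## Interface

Orientations are given as [roll, pitch, yaw] about the fixed x, y, z axes, in that order (R = Rz(yaw) Ry(pitch) Rx(roll)).
In Python, from cell import telemetry, eyes, ctrl, finder gives the robot as it stands.
- The arm moves only by the tool move_arm, never from a script. Its argument "steps" is a list of rows, each a list of 7 numbers: the turn, a rotation vector about the world's x, y, z in degrees, then the shift along the world's x, y, z in m, then the finger opening in m, from 0 to 0.0854. A call has 1 to 5 rows; each row shifts and turns the commanded pose from where the row before left it; what a row does not reach is not made up. A row lasts 1/10 s, in which the tool goes at most 50 mm and 8.59 degrees, less where a joint would pass 70% of its speed; a pose out of reach is approached as far as the arm can. A call with a gripper value outside its range is refused whole. The fingers move at their own pace and stop on an object; the grip force is fixed at half the most. Time passes only in rows, so rows that do not move let the fingers close. It gives the time, the measured TCP pose, the force, the opening and the grip force at its end, in the units of the state.
- telemetry.read_state(): the state, without advancing time (a new reading comes with each control period).
- eyes.get_image(name): name is "scene" or "top" or "wrist"; returns (picture, depth): 384x512x3 uint8, blue, green, red; 384x512 float32, mm along the optical axis (not along the pixel's ray), 0 where there is no reading.
- eyes.calibration(name): a dict with "fx", "fy", "cx", "cy" (pixels), "position" and "attitude" of the camera in the world. Camera axes: x right, y down, z forward; pixel columns grow to the right and rows downward; lengths in mm; the calibration is good to about 2 mm. A picture is of the moment at which its call begins: read the wrist's pose just before it. calibration takes no time and is no camera call; for the wrist camera it gives the pose at the moment of the call.
- ctrl.finish_job(): hands the job in; it is judged then, once.
Trained networks look in the newest picture that a camera, given by its name, has taken for a name from the list of things; names that differ only in an ending like _2 or _b are one class to them, and where a whole thing is asked for, a point or a joint stands for the part that bears it (a point fixed in the world has none). Each returns a list of dicts, best first, with "confidence" (0 to 1); they miss things now and then, are a little off and sometimes report something else, mostly with a low value. They report only what shows in the picture. A call takes as long as a camera call. They do not tell look-alikes from the thing itself.
- finder.boxes_of(camera, name): "location" ([x, y, z] in mm, in the coordinates of the camera as it stood for that picture, good to about 4 mm: the middle of the surface that is visible of it).
- finder.cut_out(camera, name): "mask" (384x512 bool, what is visible of it).
- finder.pinpoint(camera, name): "location" ([x, y, z] in mm, in the coordinates of the camera as it stood for that picture, good to about 4 mm: a listed point, or the origin of a listed thing).
The state is a dict: "clock": time; "qpos": joint angles; "qd": joint speeds; "tau": joint torques, N m; "eef_pos": TCP position; "tool_rot": TCP orientation; "force": force on the tool from outside, world axes, zero at the start; "torque": the same for the moment, N m; "width": finger opening in mm; "gripper_force": force on a finger pad.
Only numpy, scipy, OpenCV 4.12 (cv2) and the standard library are available. Lean on these libraries where they do the work, as an engineer would, in place of code of your own. Each camera call takes 0.05 s, during which the arm holds its last target. There are 200 camera calls.

## Task

At the storeroom packing bench, put the orange-ended battery pack on charge: hook its toe under the yellow lip of the charging dock, then swing the other end down until the pack lies flat on the floor of the bay, and let go. Leave the blue-ended pack and the tape roll where they are.

Things in the scene. Friction and masses are not known exactly. Their poses are not given: they have to be found in the camera images.
- pack: Battery pack 150x48x40 mm (x,y,z), 0.3-0.55 kg: black block, x -51 to +75, orange tail end (+x) and top stripe. White toe, 36 wide, 10 thick, level with the underside, sticks out to x -75. Origin: mid-length, on the underside; z up. Lies on the bench, toe roughly towards the robot. Grip it across the 48 mm width, e.g. at x +12.
- dock: Fixed grey dock, 78 wide; mm. Origin: mid-bay at bench height; -x to lip. Floor z 12, bay x -80..80, 62 wide. Lip x -80..-62, z 32..37; housing behind to x -125, z 42. Tail wall top z 26. Side cheeks x -80..-50 (z 32), 61..83 (z 26), open between for fingers. Too short to drop the pack in flat: enter toe first, tail up about 15 deg. Seated pack: origin (0,0,12), axes as dock, play 5 in x, 7 in y.
- spare: Battery pack 150x48x40 mm (x,y,z), 0.3-0.55 kg: black block, x -51 to +75, blue tail end (+x) and top stripe. White toe, 36 wide, 10 thick, level with the underside, sticks out to x -75. Origin: mid-length, on the underside; z up. Lies on the bench, toe roughly towards the robot. Not to be used.
- tape: Brown roll of packing tape lying flat, a ring of 96 outer and 76 inner diameter, 48 mm high. Origin: centre of its underside. Not to be used.
Not all that is in view belongs to the job. What is shaped like the pack but purple is not meant.

How it is judged (in metres and radians):
On the way:
1. the toe of the orange-ended pack is under the lip while its other end is still raised (x of pack in the frame of dock between -0.02 and 0.01 m and y of pack in the frame of dock between -0.02 and 0.02 m and ((angle between pack's own z axis and vertical between 0.075 and 0.15 rad and z of pack in the frame of dock below 0.0275 m) or (angle between pack's own z axis and vertical between 0.15 and 0.225 rad and z of pack in the frame of dock below 0.033 m) or (angle between pack's own z axis and vertical between 0.225 and 0.3 rad and z of pack in the frame of dock below 0.0385 m) or (angle between pack's own z axis and vertical between 0.3 and 0.4 rad and z of pack in the frame of dock below 0.044 m))), for 0.1 s.
At the end, for the whole second after the job is handed in: Orange-ended pack released, at rest in the bay, toe under the lip: within 12 mm along, 14 mm across and 5 mm in height of its seat, flat within 3.4 and in line within 10 degrees; blue-ended pack and tape roll within 30 mm of their starts (x of pack in the frame of dock between -0.012 and 0.012 m and y of pack in the frame of dock between -0.014 and 0.014 m and z of pack in the frame of dock between 0.007 and 0.017 m and angle between pack's own z axis and vertical below 0.06 rad and angle between the x axis of pack and the x axis of dock, either way round below 0.175 rad and linear speed of pack below 0.02 m/s and distance of each of spare, tape from where it was at the start of the episode below 0.03 m); the robot touches nothing.
It fails at once if the blue-ended pack or the tape roll is moved more than 30 mm (distance of any of spare, tape from where it was at the start of the episode above 0.03 m).
It also fails if it takes over 38 s, if anything falls off the work surface, if the arm or the gripper's body presses on something with over 40 N, if the wrist force passes 120 N, or if a joint passes its speed limit or range.

## Working session

There is one attempt and no reset: what is moved stays moved. The work goes in short steps, Python scripts to look and compute and a tool call to move; the robot and the scene stay as the last step left them, time stands still between calls to the robot, and variables do not carry over. Pictures are saved under pics/ and viewed, at most 10 in all, crops included, and the job is handed in when it is done.

Besides the shell and the picture viewer there is one more tool, called as name([rows], argument=value, ...), one row to a line, values as JSON. move_arm: Moves the arm, as the interface text tells. Its arguments: {"type":"object","properties":{"steps":{"type":"array"}},"required":["steps"]}

```bash
mkdir -p pics; ls
cat > h.py <<'E'
import numpy as np, cv2
from scipy.spatial.transform import Rotation as R
from cell import telemetry, eyes, ctrl, finder
def T(cal):
    a=np.array(cal["attitude"],float)
    M=a if a.shape==(3,3) else R.from_euler('xyz',a).as_matrix()
    return M,np.array(cal["position"],float)
def cloud(name):
    cal=eyes.calibration(name); im,d=eyes.get_image(name)
    M,p=T(cal); v,u=np.mgrid[:384,:512]
    P=np.stack([(u-cal["cx"])/cal["fx"]*d,(v-cal["cy"])/cal["fy"]*d,d],-1)@M.T+p
    P[d==0]=np.nan
    return im,P,cal
E
python3 - <<'E'
from h import *
s=telemetry.read_state(); print({k:s[k] for k in("clock","eef_pos","tool_rot","width")})
for n in("top","scene"):
    im,P,cal=cloud(n); cv2.imwrite(f"pics/{n}0.png",im); np.save(f"{n}P.npy",P); print(cal)
    M,p=T(cal)
    for o in("pack","dock","spare","tape"):
        print(n,o,[(np.round(M@np.array(b["location"])+p),round(b["confidence"],2)) for b in finder.pinpoint(n,o)])
E
```

```text
pics
{'clock': 0.0, 'eef_pos': array([293.35383222, 579.32113924, 230.40894693]), 'tool_rot': array([-3.13968474e+00,  5.32142673e-06,  2.67277253e+00]), 'width': 85.53619253703079}
{'fx': 397.1652932887555, 'fy': 397.1652932887555, 'cx': 247.29457013932486, 'cy': 192.24673073872958, 'position': array([ 325.00146852,  144.63391154, 1111.39991039]), 'attitude': array([-3.06557708, -0.01362167, -1.55237801])}
top pack [(array([273., 374.,  -1.]), 0.91), (array([442., 504.,  -0.]), 0.9), (array([472., 362.,   3.]), 0.88), (array([490., 178.,  -2.]), 0.43)]
top dock [(array([ 482., -196.,   -2.]), 0.69)]
top spare [(array([473.,  30.,   1.]), 0.78)]
top tape [(array([492., 180.,  -1.]), 0.82)]
{'fx': 412.35975727493684, 'fy': 412.35975727493684, 'cx': 259.2541661081495, 'cy': 190.75461911408448, 'position': array([ 982.89205566, -227.44006149, 1087.67654422]), 'attitude': array([-2.56920893, -0.00457931,  1.01828092])}
scene pack [(array([470., 359.,   2.]), 0.96), (array([273., 369.,  -1.]), 0.77), (array([442., 505.,  -0.]), 0.63)]
scene dock [(array([ 483., -196.,    3.]), 0.83)]
scene spare [(array([471.,  33.,   0.]), 0.94)]
scene tape [(array([486., 189.,   0.]), 0.66)]
```

View pics/top0.png

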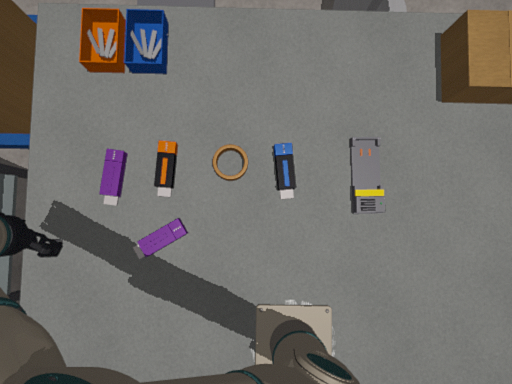

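View pics/scene0.png

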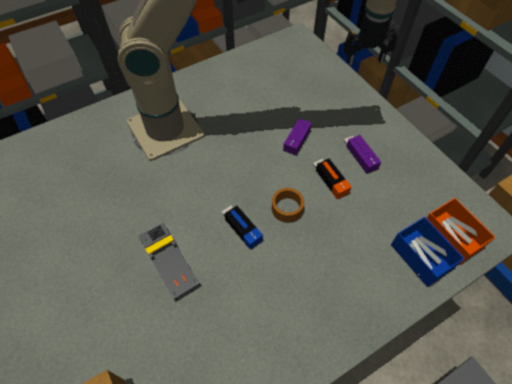

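Candidates in the top view: orange-ended pack (166,168), purple look-alikes (113,176) and (161,237), blue-ended spare (285,170). By the description I choose (166,168), which is world (472,362). I'll measure it and the dock and check with a crop.

Run:
```python
from h import *
im=cv2.imread("pics/top0.png");P=np.load("topP.npy")
def rect(m,nm):
    q=P[m][:,:2].astype(np.float32); r=cv2.minAreaRect(q); print(nm,len(q),r,"medz",np.median(P[m][:,2]))
x,y,z=P[...,0],P[...,1],P[...,2]
near=lambda cx,cy,r:(abs(x-cx)<r)&(abs(y-cy)<r)
rect(near(472,362,95)&(abs(x-472)<100)&(abs(y-362)<55)&(z>25),"pack body")
rect(near(470,-196,150)&(abs(y+196)<70)&(z>6),"dock all")
rect(near(470,-196,150)&(abs(y+196)<70)&(z>22),"dock high")
hsv=cv2.cvtColor(im,cv2.COLOR_BGR2HSV)
yel=cv2.inRange(hsv,(22,150,120),(35,255,255))>0
rect(yel&near(470,-196,150),"lip")
rect((z>5)&near(472,362,100)&(abs(y-362)<50),"pack all")
rect((z>25)&(abs(x-473)<95)&(abs(y-30)<50),"spare")
c=np.hstack([cv2.resize(im[130:210,136:196],None,fx=6,fy=6),cv2.resize(im[130:220,340:400],(320,480))])
cv2.imwrite("pics/crop.png",c)
```

```text
pack body 857 ((480.67364501953125, 357.3502197265625), (49.11766052246094, 126.3897705078125), 86.30762481689453) medz 40.09188598927312
dock all 2303 ((469.27215576171875, -192.36509704589844), (295.0721740722656, 119.26079559326172), 3.654768943786621) medz 14.532231835294851
dock high 850 ((464.2843322753906, -199.0063934326172), (209.99635314941406, 79.63314819335938), 1.5603582859039307) medz 40.481371263925666
lip 176 ((415.0777587890625, -201.202392578125), (18.851579666137695, 77.91986846923828), 1.5213017463684082) medz 37.401552792676284
pack all 1063 ((468.40203857421875, 362.7324523925781), (96.66419982910156, 190.99807739257812), 89.4145736694336) medz 39.53008468666803
spare 826 ((481.1562194824219, 30.22608757019043), (126.33106994628906, 48.183387756347656), 6.349656105041504) medz 40.412676864616515
```

View pics/crop.png

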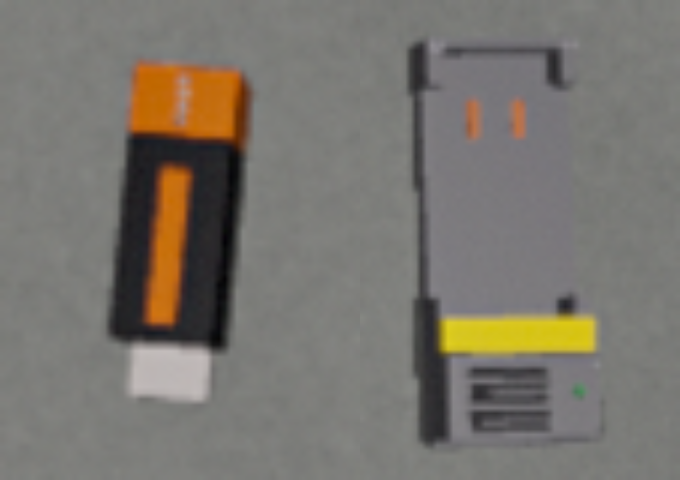

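The crop confirms it: orange tail, orange stripe and white toe pointing towards the robot. The dock's yellow lip faces the robot too.
- **Pack:** grip point about (481,357), yaw −3.7°.
- **Dock:** origin about (486,−199), yaw +1.5°.

Approach first.

move_arm([
  [0,0,2.3,0.0187,-0.0222,-0.008,0.0854],
  [0,0,2.3,0.0187,-0.0222,-0.008,0.0854],
  [0,0,2.3,0.0187,-0.0222,-0.008,0.0854],
  [0,0,2.3,0.0187,-0.0222,-0.008,0.0854],
  [0,0,2.3,0.0187,-0.0222,-0.008,0.0854],
])

```text
clock: 1.0
eef_pos: [387.9, 468.1, 191.2]
tool_rot: [3.141, 0.0, 2.875]
force: [0.4, 0.4, 0.3]
width: 85.2
gripper_force: 0.0
```

move_arm([
  [0,0,2.3,0.0187,-0.0222,-0.008,0.0854],
  [0,0,2.3,0.0187,-0.0222,-0.008,0.0854],
  [0,0,2.3,0.0187,-0.0222,-0.008,0.0854],
  [0,0,2.4,0.0187,-0.0222,-0.008,0.0854],
  [0,0,2.4,0.0187,-0.0222,-0.008,0.0854],
])

```text
clock: 1.5
eef_pos: [481.5, 357.0, 151.2]
tool_rot: [3.141, 0.0, 3.079]
force: [0.5, 0.3, -0.7]
width: 85.5
gripper_force: 0.0
```

```bash
cat > w.py <<'E'
from h import *
s=telemetry.read_state(); print(s["clock"],np.round(s["eef_pos"],1),np.round(np.degrees(s["tool_rot"]),1),s["width"],s["force"])
E
python3 - <<'E'
from w import *
im,P,cal=cloud("wrist"); cv2.imwrite("pics/w1.png",im)
x,y,z=P[...,0],P[...,1],P[...,2]
m=(z>30)&(z<50)&(abs(x-480)<95)&(abs(y-358)<50)
print(m.sum(),cv2.minAreaRect(P[m][:,:2].astype(np.float32)),np.median(z[m]))
E
```

```text
1.5 [481.5 357.  151.2] [180.    0.  176.4] 85.46445095935852 [ 0.51548979  0.30488699 -0.65840933]
9675 ((479.92901611328125, 358.87762451171875), (48.13056182861328, 125.72279357910156), 86.27932739257812) 40.45774435823711
```

View pics/w1.png

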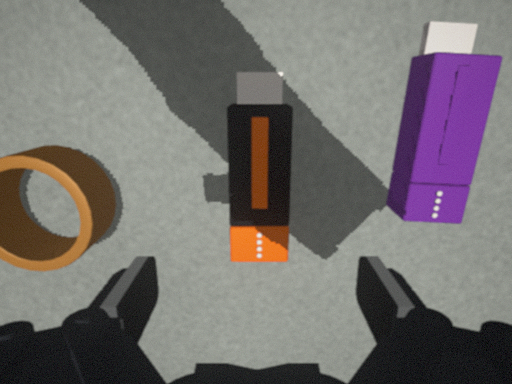

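The wrist view shows the orange-ended pack at (260,165), square to the fingers, with the tape at left and the purple look-alike at right. The measurements agree within 2 mm, so I descend and grip.

move_arm([
  [0,0,-0.1,-0.0015,0.0017,-0.03,0.0854],
  [0,0,0,0,0,-0.035,0.0854],
  [0,0,0,0,0,-0.035,0.0854],
  [0,0,0,0,0,-0.025,0.0854],
  [0,0,0,0,0,-0.02,0.0854],
])

```text
clock: 2.05
eef_pos: [478.5, 359.4, 4.6]
tool_rot: [-3.141, -0.001, 3.076]
force: [0.8, 0.7, -1.3]
width: 85.3
gripper_force: 0.0
```

move_arm([
  [0,0,0,0,0,0,0.0854],
  [0,0,0,0,0,0,0.03],
  [0,0,0,0,0,0,0.03],
  [0,0,0,0,0,0,0.03],
  [0,0,0,0,0,0,0.03],
])

```text
clock: 2.55
eef_pos: [480.0, 360.0, 8.0]
tool_rot: [3.14, 0.002, 3.076]
force: [-0.9, -1.8, 5.6]
width: 47.6
gripper_force: 63.9
```

move_arm([
  [0,0,0,0,0,0,0.03],
  [0,0,0,0,0,0,0.03],
  [0,0,0,0,0,0,0.03],
  [0,0,0,0,0,0,0.03],
])

```text
clock: 2.95
eef_pos: [480.0, 360.0, 8.0]
tool_rot: [3.14, 0.002, 3.076]
force: [-0.3, -1.0, 7.3]
width: 47.5
gripper_force: 63.9
```

Gripped at 47.5 mm with 64 N. Lift it clear of the tape and the spare.

move_arm([
  [0,0,0,0,0,0.015,0.03],
  [0,0,0,0,0,0.025,0.03],
  [0,0,0,0,0,0.035,0.03],
  [0,0,0,0,0,0.035,0.03],
  [0,0,0,0,0,0.035,0.03],
])

```text
clock: 3.45
eef_pos: [478.6, 359.2, 153.3]
tool_rot: [-3.141, -0.0, 3.076]
force: [0.3, 0.2, -4.5]
width: 47.2
gripper_force: 62.9
```

move_arm([
  [0,0,0.4,0,-0.02,0.02,0.03],
  [0,0,0.4,0,-0.035,0,0.03],
  [0,0,0.4,0,-0.035,0,0.03],
  [0,0,0.4,0,-0.035,0,0.03],
  [0,0,0.4,0,-0.035,0,0.03],
])

```text
clock: 3.95
eef_pos: [478.6, 198.1, 172.1]
tool_rot: [-3.142, 0.0, 3.111]
force: [1.5, -0.3, -3.7]
width: 47.2
gripper_force: 63.1
```

move_arm([
  [0,0,0.4,0.003,-0.035,0,0.03],
  [0,0,0.4,0.003,-0.035,0,0.03],
  [0,0,0.4,0.003,-0.035,0,0.03],
  [0,0,0.4,0.003,-0.035,0,0.03],
  [0,0,0.4,0.003,-0.035,0,0.03],
])

```text
clock: 4.45
eef_pos: [493.7, 23.1, 172.1]
tool_rot: [-3.142, 0.0, -3.137]
force: [0.6, 1.0, -4.4]
width: 47.3
gripper_force: 63.1
```

move_arm([
  [0,-3,0.4,0.003,-0.035,0,0.03],
  [0,-3,0.4,0.003,-0.035,0,0.03],
  [0,-3,0.4,0.003,-0.035,0,0.03],
  [0,-3,0,0.003,-0.035,0,0.03],
  [0,-3,0,0.003,-0.035,0,0.03],
])

```text
clock: 4.95
eef_pos: [508.4, -151.6, 172.1]
tool_rot: [-3.135, 0.263, -3.115]
force: [1.3, 0.2, -4.1]
width: 47.0
gripper_force: 62.9
```

move_arm([
  [0,0,0,0,-0.027,0,0.03],
  [0,0,0,0,0,0,0.03],
  [0,0,0,0,0,0,0.03],
])

```text
clock: 5.25
eef_pos: [508.4, -178.1, 171.7]
tool_rot: [-3.137, 0.261, -3.118]
force: [-0.4, -0.2, -4.6]
width: 47.1
gripper_force: 63.1
```

Run:
```python
from w import *
Rt=R.from_euler('xyz',s["tool_rot"]).as_matrix(); t=s["eef_pos"]
print(np.round(Rt,3))
for n in("top","scene"):
    im,P,cal=cloud(n); cv2.imwrite(f"pics/{n}1.png",im); np.save(f"{n}P.npy",P)
    np.savez(f"st.npz",R=Rt,t=t)
im,P,cal=cloud("wrist"); cv2.imwrite("pics/w2.png",im); np.save("wristP.npy",P)
Q=(P-t)@Rt   # tool frame
x,y,z=Q[...,0],Q[...,1],Q[...,2]
hsv=cv2.cvtColor(im,cv2.COLOR_BGR2HSV)
m=(abs(y)<24)&(abs(x)<110)&(abs(z)<60)
for lo in range(-110,110,10):
    k=m&(x>=lo)&(x<lo+10)
    if k.sum()>20: print(lo,k.sum(),np.round(np.percentile(z[k],[5,50,95]),1),np.round(np.percentile(y[k],[2,98]),1))
```

```text
5.25 [ 508.4 -178.1  171.7] [-179.7   15.  -178.6] 47.14632483385534 [-0.44558275 -0.22152481 -4.58369281]
[[-0.966 -0.022  0.258]
 [-0.023  1.     0.001]
 [-0.258 -0.005 -0.966]]
-40 92 [-32.2 -31.6 -30.6] [-6.6 10.7]
-30 2181 [-33.  -32.3 -31.4] [-20.8  23.1]
-20 2498 [-33.4 -32.4 -31.5] [-21.   23.1]
-10 2897 [-37.3 -32.5 -31.5] [-22.3  23. ]
0 3213 [-40.2 -32.6 -31.5] [-23.3  23.1]
10 3488 [-53.9 -32.6 -31.5] [-23.6  23.1]
20 3344 [-33.6 -32.5 -31.5] [-21.  23.]
30 3618 [-33.6 -32.5 -31.4] [-20.9  23. ]
40 3926 [-33.7 -32.5 -31.5] [-21.  23.]
50 4232 [-33.6 -32.5 -31.4] [-21.  23.]
60 3982 [-32.5  -5.9  -1.5] [-19.6  22.3]
70 2407 [-3.5 -2.5 -1.4] [-15.7  18.8]
80 1576 [-3.5 -2.5 -1.4] [-15.8  18.8]
```

View pics/w2.png

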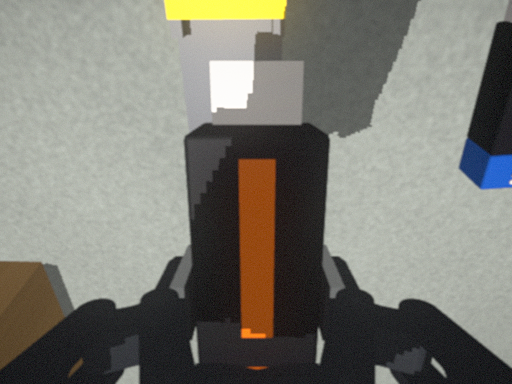

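The wrist view shows the pack held straight, with the toe at (256,90), just short of the yellow lip at (225,10). I'll work out the toe tip in the tool frame, and the lip's edge and the bay floor in the same view.

Run:
```python
import numpy as np,cv2
P=np.load("wristP.npy");im=cv2.imread("pics/w2.png");S=np.load("st.npz");Rt,t=S["R"],S["t"]
Q=(P-t)@Rt;x,y,z=[Q[...,i] for i in range(3)]
toe=(abs(z+2.5)<2)&(abs(y)<30)&(x>60)&(x<100)
print("toe tool x",np.percentile(x[toe],[1,99]),"y",np.percentile(y[toe],[1,99]))
b=(abs(z+32.5)<2)&(abs(y)<30);print("body front x",np.percentile(x[b],[98,99.5,99.9]))
yel=cv2.inRange(cv2.cvtColor(im,cv2.COLOR_BGR2HSV),(22,150,120),(35,255,255))>0
q=P[yel];q=q[abs(q[:,2]-37)<6];print("lip wrist",len(q),np.percentile(q,[1,50,99],axis=0).round(1).tolist())
print("floor z",[(c,np.round(P[30:60,c],1)[10].tolist()) for c in(195,205,220,240)])
# lip front edge line: per column lowest yellow row
e=[];
for c in range(172,282,6):
    r=np.where(yel[:,c])[0]
    if len(r): e.append(P[r.max()-3 if r.max()>3 else 0,c])
e=np.array(e);k=np.isfinite(e[:,0]);print("edge",np.round(e[k][::4],1).tolist())
# dock geometry from the top view now (high points)
P=np.load("topP.npy");im=cv2.imread("pics/top0.png");
P2=np.load("sceneP.npy");i2=cv2.imread("pics/scene1.png")
y2=cv2.inRange(cv2.cvtColor(i2,cv2.COLOR_BGR2HSV),(22,150,120),(35,255,255))>0
q=P2[y2&(abs(P2[...,2]-37)<8)&(abs(P2[...,1]+196)<70)&(abs(P2[...,0]-415)<40)];print("lip scene",len(q),cv2.minAreaRect(q[:,:2].astype(np.float32)),np.median(q[:,2]))
```

```text
toe tool x [62.12124176 85.89417823] y [-16.14336111  19.25412924]
body front x [60.68137071 61.62388483 61.9468167 ]
lip wrist 2164 [[409.9, -237.2, 35.7], [415.4, -199.7, 37.4], [421.3, -161.5, 39.1]]
floor z [(195, [438.3, -224.6, 13.3]), (205, [438.2, -217.2, 12.6]), (220, [438.0, -206.1, 11.8]), (240, [437.5, -191.1, 12.3])]
edge [[420.0, -234.7, 37.0], [419.0, -218.8, 37.4], [418.5, -203.0, 38.3], [418.1, -187.3, 37.8], [417.7, -171.6, 37.7]]
lip scene 57 ((414.3349609375, -224.478515625), (25.33369255065918, 19.851808547973633), 87.85289001464844) 36.35588272620453
```

Toe tip is now at about (427,−179,142). The dock origin is about (483.5,−198), yaw 1.7°. To bring the toe in front of the lip, 6 mm above the floor, I need shifts of +2, −21 and −124 mm.

move_arm([
  [0,0,0.2,0.002,-0.021,0,0.03],
  [0,0,0,0,0,-0.035,0.03],
  [0,0,0,0,0,-0.035,0.03],
  [0,0,0,0,0,-0.03,0.03],
  [0,0,0,0,0,-0.014,0.03],
])

```text
clock: 5.9
eef_pos: [504.9, -199.2, 94.0]
tool_rot: [-3.13, 0.239, -3.108]
force: [-0.7, -0.2, -4.4]
width: 47.1
gripper_force: 64.0
```

move_arm([
  [0,0,0,0,0,-0.01,0.03],
  [0,0,0,0,0,0,0.03],
  [0,0,0,0,0,0,0.03],
])

```text
clock: 6.2
eef_pos: [504.8, -199.8, 84.5]
tool_rot: [-3.131, 0.239, -3.11]
force: [0.7, -0.4, -4.4]
width: 47.2
gripper_force: 63.8
```

Run:
```python
from w import *
Rt=R.from_euler('xyz',s["tool_rot"]).as_matrix(); t=s["eef_pos"]
print("toe tip",np.round(t+Rt@[86.3,1.5,7.5],1))
im,P,cal=cloud("wrist"); cv2.imwrite("pics/w3.png",im)
Q=(P-t)@Rt;x,y,z=[Q[...,i] for i in range(3)]
toe=(abs(z+2.5)<2)&(abs(y)<30)&(x>60)&(x<100)
print("toe tool x",np.percentile(x[toe],[1,99]),"y",np.percentile(y[toe],[1,99]), "toe world",np.percentile(P[toe],[1,99],axis=0).round(1).tolist())
yel=cv2.inRange(cv2.cvtColor(im,cv2.COLOR_BGR2HSV),(22,150,120),(35,255,255))>0
q=P[yel];q=q[abs(q[:,2]-37)<6];print("lip",len(q),np.percentile(q,[1,50,99],axis=0).round(1).tolist())
```

```text
6.2 [ 504.8 -199.8   84.5] [-179.4   13.7 -178.2] 47.20347390607745 [ 0.67020362 -0.40460737 -4.40072816]
toe tip [ 422.7 -201.    56.8]
toe tool x [62.73335499 86.50396061] y [-17.82943998  17.60392763] toe world [[420.1, -220.0, 66.0], [443.4, -184.5, 72.9]]
lip 7668 [[402.9, -237.3, 35.8], [411.7, -199.5, 37.4], [421.3, -161.6, 39.0]]
```

View pics/w3.png

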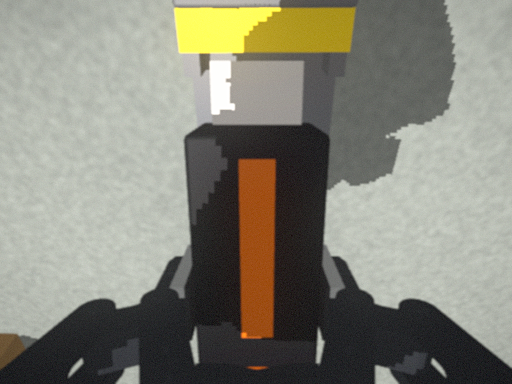

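The move fell short (z 84 instead of 48, tilt 13.7°). I'll check the joints for a limit.

```bash
python3 -c "
from w import *
print(np.round(s['qpos'],3),np.round(s['qd'],3))"
```

```text
6.25 [ 505.  -200.1   84.9] [-179.3   13.7 -178.2] 47.24598932705151 [ 0.64735545 -0.04849004 -3.46358408]
[ 0.682  0.677 -0.444  2.142  0.952  0.237  1.044] [ 0.004 -0.009  0.003 -0.004  0.008  0.    -0.009]
```

move_arm([
  [0,0,0,0,0,-0.008,0.03],
  [0,0,0,0,0,-0.008,0.03],
  [0,0,0,0,0,0,0.03],
])

```text
clock: 6.55
eef_pos: [504.4, -200.5, 68.4]
tool_rot: [-3.13, 0.238, -3.11]
force: [-0.7, -0.3, -4.8]
width: 47.3
gripper_force: 64.0
```

```bash
python3 -c "
from w import *
print(np.round(s['qpos'],3),np.round(s['qd'],3))"
```

```text
6.55 [ 504.4 -200.5   68.4] [-179.3   13.7 -178.2] 47.25646654929574 [-0.6508474  -0.30187717 -4.78714845]
[ 0.695  0.715 -0.465  2.149  1.145  0.239  0.86 ] [ 0.001 -0.017  0.    -0.004 -0.067 -0.005  0.07 ]
```

Joint 6 is at its lower limit, but small steps work and about 13.7° of tilt is enough. Continue gently.

move_arm([
  [0,0,0,0.004,0.001,0,0.03],
  [0,0,0,0.003,0,-0.006,0.03],
  [0,0,0,0,0,-0.007,0.03],
  [0,0,0,0,0,-0.007,0.03],
  [0,0,0,0,0,0,0.03],
])

```text
clock: 7.05
eef_pos: [511.8, -199.5, 48.4]
tool_rot: [-3.13, 0.239, -3.11]
force: [-0.7, 0.0, -3.8]
width: 47.4
gripper_force: 64.0
```

```bash
cat > k.py <<'E'
from w import *
Rt=R.from_euler('xyz',s["tool_rot"]).as_matrix(); t=s["eef_pos"]
Rp=Rt@np.diag([-1,1,-1]); o=t+Rt@[11.3,1.5,7.5]
D=R.from_euler('z',1.7,degrees=True).as_matrix(); d0=np.array([483.5,-198.1,0])
print("pack in dock",np.round((o-d0)@D,1),"tip",np.round((t+Rt@[86.3,1.5,7.5]-d0)@D,1),"rpy",np.round(R.from_matrix(D.T@Rp).as_euler('xyz',degrees=True),2),"q",np.round(s["qpos"],3))
E
python3 k.py
```

```text
7.05 [ 511.8 -199.5   48.4] [-179.4   13.7 -178.2] 47.36789918311459 [-0.68512338  0.0415785  -3.79426615]
pack in dock [19.  -0.9 38.4] tip [-53.9  -1.   20.7] rpy [ -0.65 -13.67   0.08] q [ 0.69   0.763 -0.472  2.14   1.315  0.245  0.694]
```

move_arm([
  [0,0,0,0,0.0005,-0.004,0.03],
  [0,0,0,-0.006,0,0,0.03],
  [0,0,0,-0.005,0,0,0.03],
  [0,0,0,-0.005,0,-0.001,0.03],
  [0,0,0,0,0,0,0.03],
])

```text
clock: 7.55
eef_pos: [495.2, -199.3, 43.9]
tool_rot: [-3.13, 0.239, -3.111]
force: [-0.4, 0.3, -5.3]
width: 46.7
gripper_force: 64.0
```

```bash
python3 k.py
```

```text
7.55 [ 495.2 -199.3   43.9] [-179.3   13.7 -178.2] 46.72846587331824 [-0.35993154  0.33196772 -5.32470667]
pack in dock [ 2.5 -0.2 33.9] tip [-70.4  -0.3  16.2] rpy [ -0.68 -13.67   0.07] q [ 0.712  0.766 -0.484  2.181  1.481  0.244  0.538]
```

No contact force. Go the last 5 mm in and down onto the floor, then hold.

move_arm([
  [0,0,0,-0.004,0,-0.001,0.03],
  [0,0,0,-0.0015,0,-0.002,0.03],
  [0,0,0,0,0,0,0.03],
  [0,0,0,0,0,0,0.03],
])

```text
clock: 7.95
eef_pos: [490.7, -199.2, 40.8]
tool_rot: [-3.13, 0.24, -3.111]
force: [-0.4, -0.3, -3.8]
width: 47.0
gripper_force: 64.0
```

Run:
```python
import k
from h import *
im,P,cal=cloud("scene"); cv2.imwrite("pics/s3.png",cv2.resize(im[205:315,110:230],None,fx=5,fy=5,interpolation=cv2.INTER_CUBIC))
```

```text
7.95 [ 490.7 -199.2   40.8] [-179.3   13.7 -178.2] 47.032081281474476 [-0.43819573 -0.32281389 -3.79606666]
pack in dock [-2.1  0.1 30.8] tip [-74.9  -0.   13. ] rpy [ -0.66 -13.73   0.07] q [ 0.718  0.771 -0.485  2.193  1.551  0.244  0.473]
```

View pics/s3.png

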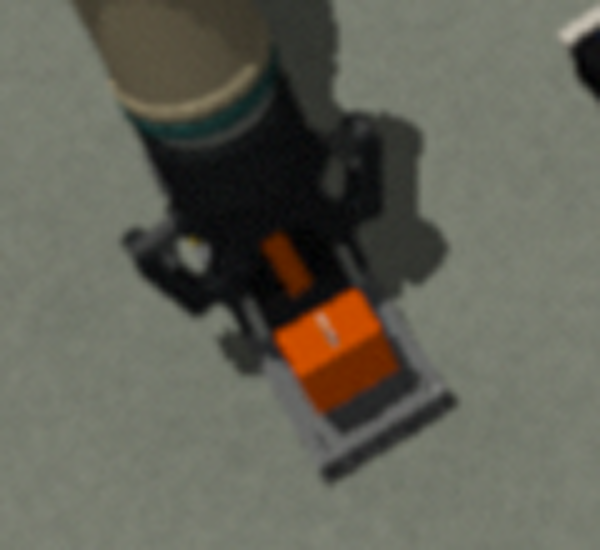

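The scene crop shows the pack in the bay, aligned, with the orange tail at (340,340) raised and the toe end under the lip side. The computed pack pose in the dock frame is x −2, y 0, z 31 with 13.7° of tilt, which meets the waypoint. Now swing down about the toe tip.

move_arm([
  [0.1,2.7,0,0.001,0,-0.004,0.03],
  [0.1,2.7,0,0.001,0,-0.004,0.03],
  [0.1,2.7,0,0.001,0,-0.004,0.03],
  [0.1,2.7,0,0.0005,0,-0.004,0.03],
  [0,0,0,0,0,0,0.03],
])

```text
clock: 8.5
eef_pos: [495.2, -199.5, 25.2]
tool_rot: [3.141, 0.064, -3.113]
force: [1.9, 0.1, -2.9]
width: 47.1
gripper_force: 64.1
```

```bash
python3 k.py
```

```text
8.5 [ 495.2 -199.5   25.2] [ 180.     3.7 -178.4] 47.091071410557845 [ 1.87367097  0.08635775 -2.9112212 ]
pack in dock [ 0.9 -0.2 17. ] tip [-74.   -0.1  12.2] rpy [ 0.02 -3.65 -0.08] q [ 0.749  0.856 -0.624  2.031  1.015  0.519  0.985]
```

move_arm([
  [0,1.8,0,0,0,-0.0025,0.03],
  [0,1.8,0,0,0,-0.0025,0.03],
  [0,0,0,0,0,0,0.03],
  [0,0,0,0,0,0,0.03],
])

```text
clock: 8.9
eef_pos: [493.0, -199.8, 20.3]
tool_rot: [3.141, -0.0, -3.113]
force: [-0.1, 1.0, -4.0]
width: 47.4
gripper_force: 64.2
```

```bash
python3 k.py
```

```text
8.9 [ 493.  -199.8   20.3] [ 180.    -0.  -178.3] 47.40319784521989 [-0.10148761  1.01439859 -4.02288059]
pack in dock [-1.9 -0.5 12.8] tip [-76.9  -0.5  12.8] rpy [ 0.03  0.   -0.04] q [ 0.746  0.885 -0.651  1.981  0.95   0.614  1.044]
```

The pack is flat, about 1 mm above the floor. Lower it, release and retract.

move_arm([
  [0,0,0,0.001,0,-0.001,0.03],
  [0,0,0,0,0,0,0.03],
  [0,0,0,0,0,0,0.0854],
  [0,0,0,0,0,0,0.0854],
  [0,0,0,0,0,0,0.0854],
])

```text
clock: 9.4
eef_pos: [494.5, -199.9, 19.4]
tool_rot: [3.141, -0.0, -3.113]
force: [0.5, -0.3, 0.2]
width: 85.6
gripper_force: 0.0
```

move_arm([
  [0,0,0,0,0,0,0.0854],
  [0,0,0,0,0,0.01,0.0854],
  [0,0,0,0,0,0.03,0.0854],
  [0,0,0,0,0,0.035,0.0854],
  [0,0,0,0,0,0.035,0.0854],
])

```text
clock: 9.9
eef_pos: [493.8, -199.4, 130.8]
tool_rot: [3.14, -0.002, -3.112]
force: [-0.4, -0.6, 0.4]
width: 85.2
gripper_force: 0.0
```

move_arm([
  [0,0,0,0,0,0.03,0.0854],
  [0,0,0,0,0,0,0.0854],
  [0,0,0,0,0,0,0.0854],
])

```text
clock: 10.2
eef_pos: [494.2, -200.2, 160.0]
tool_rot: [-3.141, -0.0, -3.113]
force: [-0.1, 0.2, -0.3]
width: 85.3
gripper_force: 0.0
```

Run:
```python
from w import *
im,P,cal=cloud("wrist"); cv2.imwrite("pics/w4.png",im)
x,y,z=P[...,0],P[...,1],P[...,2]
m=(z>44)&(z<65)&(abs(x-495)<90)&(abs(y+198)<45)
print(cv2.minAreaRect(P[m][:,:2].astype(np.float32)),np.median(z[m]))
c=np.linalg.lstsq(np.c_[x[m],y[m],np.ones(m.sum())],z[m],rcond=None)[0];print("tilt",np.degrees(c[:2]))
```

```text
10.2 [ 494.2 -200.2  160. ] [-180.    -0.  -178.4] 85.31966252868425 [-0.11178472  0.23720454 -0.28246119]
((493.4389953613281, -199.97447204589844), (126.37323760986328, 48.16472625732422), 1.7825040817260742) 52.48038733138414
tilt [-0.03932625 -0.03531019]
```

View pics/w4.png

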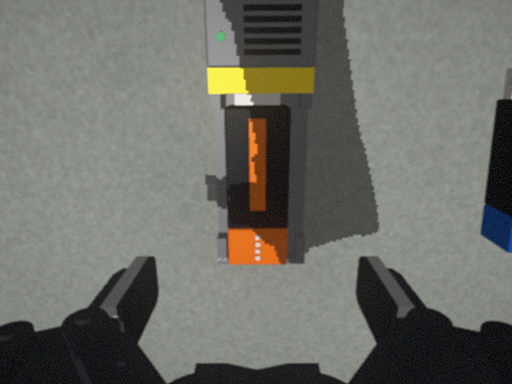

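The pack lies flat in the bay at (258,185), top at z 52.5 and tilt about 0°, with the toe under the yellow lip at (260,80). The gripper is clear, so I'm handing in.

```bash
python3 -c "
from cell import ctrl; print(ctrl.finish_job())"
```

```text
the job is handed in; nothing more can be done
None
```

The orange-ended pack is flat in the charging dock with its toe under the yellow lip, released at about 10 s of the 38 s allowed. The arm never touched the blue-ended pack or the tape roll, and the job is handed in (no verdict was returned).

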